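# Shut the isolating stopcock under the sliding cover

## Task

Push the sliding steel cover of the low valve box by its upstanding lip, all the way to the left until it stops, so that the two stopcocks in the box lie open. Then push the handle with the round eye at its end a quarter turn clockwise until it is fully shut, pointing straight across the pipe to the back of the box. Only push, without forcing: take neither lip nor handle between the fingers, leave the plain handle and the things around the box as they are, and leave the cover open.

Things in the scene. Friction and masses are not known exactly. Their poses are not given: they have to be found in the camera images.
- valve_box: Grey open-topped steel box fixed to the bench; two runners at its top carry on 280 mm beyond its left end. Origin on the bench under the box; x points to its back (roughly away from the robot), y left along the box and runners (the way the cover opens), z up. Inside: x -85 to +75, y -135 to +125 mm, open upwards once the cover is aside. Walls 8 mm thick, 84 mm high; runner edges 92 mm high.
- cover (a joint): Travel of the sliding cover in m along the box's +y: 0 closed, 0.26 fully open at its stop. It starts nearly closed, at 0 to 0.03. The cover is a steel plate 170 x 276 x 5 mm whose top lies 91 mm above the bench. It resists with about 3 N and stays where it is left.
- cover_lip (a point): Middle of the cover's upstanding lip: a strip 110 mm long (x), 6 mm thick (y), from the plate's top at 91 mm to 121 mm above the bench; the point is 106 mm above the bench. It stands 20 mm in from the right-hand edge of the cover and is pushed on its right (-y) face. Axes as the box's.
- handle_eye (a joint): Angle in rad of the stopcock handle with the round eye (to be shut): 0 open, in line with the pipe along the box's +y; 1.57 shut at its stop, pointing along the box's +x; it turns clockwise seen from above. It starts at 0 to 0.25, resists with about 0.15 N m and stays where it is left.
- eye_pivot (a point): Point on the upright axis of the eye handle at the mid-height of its bar, 67 mm above the bench; axes as the box's. The handle is a steel bar 14 mm wide and 14 mm high (60 to 74 mm above the bench) from here to the eye, with a 28 mm round boss at the pivot. The two stopcocks stand 125 mm apart along the pipe; either may be the left one.
- eye_end (a point): Centre of the round eye, a flat disc of 34 mm diameter, 14 mm thick, at the end of that handle, 78 mm from the pivot. This point's own y axis points along the handle away from the pivot.
- handle_plain (a joint): Angle in rad of the other, plain handle, as for the eye handle; it starts at 0 to 0.25 and must stay there.
- plain_end (a point): End of the plain handle: a straight bar like the other with no eye, 78 mm from its pivot, 67 mm above the bench.
- cup_mid (a point): Middle of a small terracotta test cup, 62 mm wide, 53 mm high, loose, to the right of the box.
- stopper_mid (a point): Middle of a black rubber stopper, 44 x 44 x 50 mm, loose, in front of the box.
- wedge_mid (a point): Middle of a hardwood wedge, 32 x 100 x 26 mm, loose, behind the box.
- clay_mid (a point): Middle of a lump of clay, 52 x 74 x 40 mm, loose, to the right in front of the box.
- sprig_mid (a point): Middle of a white plaster block with a flower on top, 50 x 62 x 26 mm, loose, behind the box.
- valve_eye: Fixed brass body of the stopcock with the eye handle, 52 mm long along the pipe; its top is 48 mm above the bench, on a 22 mm copper pipe along y whose middle is 30 mm up. Origin 8 mm above the bench under the pivot, axes as the box's.

How it is judged:
On the way, in this order (a step that is already met when the one before it is completed fails the run):
1. the cover is pushed aside, at least 240 of its 260 mm (value of joint cover above 0.24 m), for 0.1 s.
2. the eye handle is pushed shut (beyond 1.47 rad) (value of joint handle_eye above 1.47 rad), for 0.2 s.
At the end, for the whole second after the job is handed in: The cover is open by at least 240 of 260 mm, the eye handle is within 0.1 rad of its shut stop, the end of the plain handle is within 12 mm of where it was, every loose thing around the box within 20 mm of where it was, and cover and handle are at rest (value of joint cover above 0.24 m and value of joint handle_eye above 1.47 rad and distance of plain_end from where it was at the start of the episode below 0.012 m and distance of each of cup_mid, stopper_mid, sprig_mid, wedge_mid, clay_mid from where it was at the start of the episode below 0.02 m and velocity of joint handle_eye below 0.05 rad/s and velocity of joint cover below 0.02 m/s); the robot touches nothing.
It fails at once if the plain handle was moved (its end by more than 15 mm) (distance of plain_end from where it was at the start of the episode above 0.015 m).
It fails at once if a thing around the box was moved or lifted (more than 25 mm) (distance of any of cup_mid, stopper_mid, sprig_mid, wedge_mid, clay_mid from where it was at the start of the episode above 0.025 m).
It fails at once if the handle was taken between the fingers instead of pushed (x of the grasp point in the frame of eye_end between -0.006 and 0.006 m and y of the grasp point in the frame of eye_end between -0.085 and 0.015 m and z of the grasp point in the frame of eye_end between -0.016 and 0.016 m).
It fails at once if the lip was taken between the fingers instead of pushed (x of the grasp point in the frame of cover_lip between -0.055 and 0.055 m and y of the grasp point in the frame of cover_lip between -0.004 and 0.004 m and z of the grasp point in the frame of cover_lip between -0.02 and 0.027 m).
It fails at once if the cover, the box or the eye handle was forced (more than 100 N in sum over all contacts) (contact force between the fingers and valve_box above 100 N or contact force between the fingers and valve_eye above 100 N).
It also fails if it takes over 45 s, if anything falls off the work surface, if the arm or the gripper's body presses on something with over 40 N, if the wrist force passes 120 N, or if a joint passes its speed limit or range.

## Robot

A 7-joint arm with a two-finger parallel gripper is mounted at the origin on a cart in front of the work surface, level with it; the furniture and walls round the work are solid. World frame = base frame: x ahead of the robot, y to its left, z up, the work surface at z = 0. Lengths are in m, angles in rad, forces in N, time in s.
With the tool pointing down it reaches from about 0.425 to 0.875 m from the base axis. Payload 4.7 kg.
Tool frame: the origin (TCP) lies midway between the tips of the shut fingers; the grasp point (between the pads) lies 19 mm behind it (ctrl.grip_point_offset is the distance from the TCP to the grasp point, in m); z points along the fingers, y is the line along which they close (so a half turn about z gives the same grasp; the last joint's range is limited). The gripper opens to 87 mm and grips with 3 to 60 N. Pads are 19 mm wide; open, the fingers measure 117 mm over their backs; the gripper's body (75 mm by 190 mm) begins 51 mm behind the grasp point.
Start: joints at [-1.167, 0.321, -0.07, 1.45, 0.023, 1.371, -0.057], TCP at [0.247, 0.601, 0.223] pointing down, gripper open.
Joint ranges: [-2.86, 2.86], [-0.3, 2.09], [-1.38, 1.24], [0.06, 2.45], [-1.56, 4.7], [0.09, 2.05], [-2.69, 2.69]. Speed limits (rad/s): [2.57, 2.57, 3.14, 3.14, 3.14, 3.14, 3.14].

## Interface

Orientations are given as a rotation vector (axis times angle).
In Python, from bench import ctrl gives the robot as it stands.
- The arm moves only by the tool move_arm, never from a script. Its argument "increments" is text: rows parted by semicolons, each of 7 numbers parted by spaces: the shift along the world's x, y, z in mm, then the turn, a rotation vector about the world's x, y, z in degrees, then the closure in counts, from 0 (fully open) to 255 (shut). A call has exactly 8 rows; each row shifts and turns the commanded pose from where the row before left it; what a row does not reach is not made up. A row lasts 1/12 s, in which the tool goes at most 41.7 mm and 7.16 degrees, less where a joint would pass 70% of its speed; a pose out of reach is approached as far as the arm can. A call with a gripper value outside its range is refused whole. The fingers move at their own pace and stop on an object; "grip_force" is the grip in N (left out, the last holds). Time passes only in rows, so rows that do not move let the fingers close, or fill a call up. It gives the time, the measured TCP pose, the force, the opening and the grip force at its end, in the units of the state.
- ctrl.get_state(): the state, without advancing time (a new reading comes with each control period).
- ctrl.get_image(name): name is "scene" or "top" or "wrist"; returns a dict with "frame" (384x512x3 uint8, red, green, blue), "depth" (384x512 float32, m along the optical axis (not along the pixel's ray), 0 where there is no reading), "fx", "fy", "cx", "cy" (pixels), "position" and "orientation" of the camera in the world. Camera axes: x right, y down, z forward; pixel columns grow to the right and rows downward; lengths in m; the calibration is good to about 2 mm. A picture is of the moment at which its call begins.
- ctrl.close_job(): hands the job in; it is judged then, once.
Trained networks look in a picture, given as the dict that the camera call returned (one of the last four; its "shot" number tells which), for a name from the list of things; names that differ only in an ending like _2 or _b are one class to them, and where a whole thing is asked for, a point or a joint stands for the part that bears it (a point fixed in the world has none). Each returns a list of dicts, best first, with "score" (0 to 1); they miss things now and then, are a little off and sometimes report something else, mostly with a low value. They report only what shows in the picture. A call takes as long as a camera call.
- ctrl.find_in(target, picture): "centre" ([x, y, z] in m, in world coordinates, good to about 4 mm: the middle of the surface that is visible of it).
- ctrl.silhouettes(target, picture): "region" (384x512 bool, what is visible of it).
The state is a dict: "time": time; "joint_positions": joint angles; "qd": joint speeds; "joint_torque": joint torques, N m; "position": TCP position; "tool_rot": TCP orientation; "ft_force": force on the tool from outside, world axes, zero at the start; "torque": the same for the moment, N m; "grip_width": opening from 0.0 (shut) to 1.0 (fully open); "grip_force": force on a finger pad.
Only numpy, scipy, OpenCV 4.12 (cv2) and the standard library are available. Lean on these libraries where they do the work, as an engineer would, in place of code of your own. Each camera call takes 0.05 s, during which the arm holds its last target. There are 200 camera calls.

## Working session

There is one attempt and no reset: what is moved stays moved. The work goes in short steps, Python scripts to look and compute and a tool call to move; the robot and the scene stay as the last step left them, time stands still between calls to the robot, and variables do not carry over. Pictures are saved under pics/ and viewed, at most 10 in all, crops included, and the job is handed in when it is done.

Besides the shell and the picture viewer there is one more tool, called after "Request:" in YAML: its name, and indented under it one key for each argument. move_arm: Moves the arm, as the interface text tells. Its arguments: {"type":"object","properties":{"increments":{"type":"string"},"grip_force":{"type":"number"}},"required":["increments"]}

```bash
mkdir -p pics; cat > h.py <<'E'
import numpy as np, cv2
from scipy.spatial.transform import Rotation as R
from bench import ctrl
def cam(p):
    o=np.array(p["orientation"],float)
    M=R.from_rotvec(o).as_matrix() if o.size==3 else (o if o.shape==(3,3) else R.from_quat(o).as_matrix())
    return M,np.array(p["position"])
def cloud(p):
    M,t=cam(p); d=p["depth"]; v,u=np.mgrid[:d.shape[0],:d.shape[1]]
    c=np.stack([(u-p["cx"])/p["fx"]*d,(v-p["cy"])/p["fy"]*d,d],-1)
    return c@M.T+t
def save(p,n): cv2.imwrite("pics/"+n,p["frame"][:,:,::-1])
E
python3 - <<'E'
from h import *
for n in ["top","scene"]:
    p=ctrl.get_image(n); save(p,n+"0.png"); print(n,p["position"],p["orientation"])
    for t in ["valve_box","cover_lip","cup_mid","stopper_mid","wedge_mid","clay_mid","sprig_mid"]:
        print(t,[(np.round(r["centre"],3),round(r["score"],2)) for r in ctrl.find_in(t,p)[:2]])
    if n=="top":
        C=cloud(p); 
        s=ctrl.silhouettes("cover_lip",p)
        m=(C[...,2]>.105)&(C[...,2]<.13)&(p["depth"]>0)
        if s:
            q=C[s[0]["region"]&m]; print("lip",q.mean(0),cv2.minAreaRect(q[:,:2].astype(np.float32)*1000),len(q))
        m=(C[...,2]>.085)&(C[...,2]<.097)&(p["depth"]>0); q=C[m]; print("plate",cv2.minAreaRect(q[:,:2].astype(np.float32)*1000),len(q))
print(ctrl.get_state())
E
```

```text
top [ 0.41381937 -0.12828565  0.94915138] [-2.08903762  2.14680468 -0.16899804]
valve_box [(array([ 0.596, -0.277,  0.03 ]), 0.69), (array([ 0.515, -0.027,  0.093]), 0.63)]
cover_lip [(array([ 0.512, -0.062,  0.092]), 0.68)]
cup_mid [(array([ 0.592, -0.28 ,  0.03 ]), 0.64), (array([ 0.665, -0.124,  0.018]), 0.47)]
stopper_mid [(array([ 0.392, -0.039,  0.048]), 0.78)]
wedge_mid [(array([ 0.663, -0.125,  0.016]), 0.56)]
clay_mid [(array([ 0.38 , -0.263,  0.029]), 0.97)]
sprig_mid [(array([0.659, 0.004, 0.025]), 0.62)]
lip [ 0.51477626 -0.17849751  0.12013884] ((516.0220336914062, -178.80982971191406), (6.113498687744141, 107.65589904785156), 89.11259460449219) 165
plate ((667.0133056640625, -81.04296875), (1118.55078125, 489.4555358886719), 89.43145751953125) 12687
scene [ 0.01312712 -0.55501641  0.57339856] [-1.97175556  0.98060989 -0.54235675]
valve_box [(array([ 0.483, -0.077,  0.092]), 0.67)]
cover_lip [(array([ 0.507, -0.078,  0.091]), 0.65)]
cup_mid [(array([ 0.584, -0.273,  0.037]), 0.57)]
stopper_mid [(array([ 0.386, -0.05 ,  0.034]), 0.81)]
wedge_mid [(array([ 0.673, -0.17 ,  0.007]), 0.6), (array([ 0.505, -0.077,  0.095]), 0.35)]
clay_mid [(array([ 0.371, -0.274,  0.03 ]), 0.85)]
sprig_mid []
{'time': 0.85, 'joint_positions': array([-1.16689305,  0.32097399, -0.07008322,  1.45050725,  0.02262973,
        1.37079194, -0.05688798]), 'qd': array([ 0.00017332,  0.00101999, -0.00049915,  0.00114132,  0.0001643 ,
       -0.00204185, -0.00079588]), 'joint_torque': array([ 1.30971166e-04, -4.91079712e+01, -4.03000647e-01, -3.12773716e+01,
       -6.35517226e-02,  3.35326628e-02,  3.60473166e-05]), 'position': array([0.24705485, 0.60124124, 0.22259967]), 'tool_rot': array([6.08380707e-01, 3.08202211e+00, 1.43575387e-04]), 'ft_force': array([-0.60845269,  0.26024423,  0.04149369]), 'torque': array([-0.01334205,  0.00850224, -0.02734654]), 'grip_force': 0.0, 'grip_width': 0.9958314856523263}
```

View pics/top0.png

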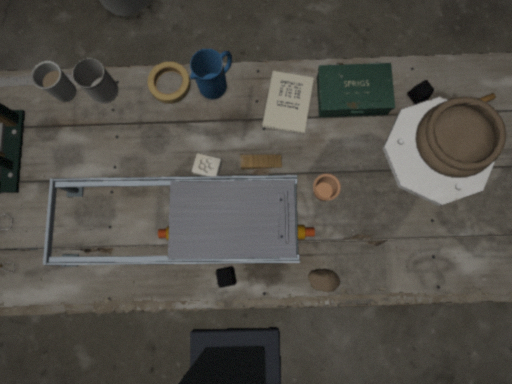

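View pics/scene0.png

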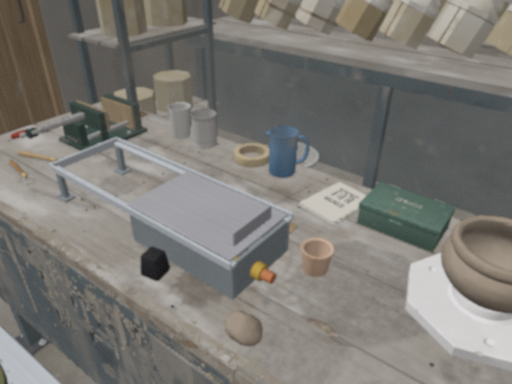

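The top view shows the box with its long axis horizontal, the lip at column ~282 (rows 195-240), the pipe at row 233, the runners running left to column 47, the cup at (327,187), the stopper at (226,277) and the clay at (323,280). The detections for the cup, stopper, clay, wedge and sprig match what I see.

```bash
python3 - <<'E'
from h import *
p=ctrl.get_image("top"); C=cloud(p); ok=p["depth"]>0
z=C[...,2]
reg=ok&(C[...,0]>.4)&(C[...,0]<.65)&(C[...,1]>-.26)&(C[...,1]<.42)
q=C[reg&(z>.082)&(z<.1)]; r=cv2.minAreaRect(q[:,:2].astype(np.float32)*1000); print("rect",r); print(np.round(cv2.boxPoints(r)))
l=C[reg&(z>.108)&(z<.13)]; print("lip",l.mean(0),cv2.minAreaRect(l[:,:2].astype(np.float32)*1000),len(l))
v=l[:,:2]-l[:,:2].mean(0); print("lipdir",np.linalg.svd(v)[2][0])
# runner edge fits
for nm,a,b in(("back",.56,.65),("front",.4,.5)):
    s=q[(q[:,1]>.08)&(q[:,1]<.33)&(q[:,0]>a)&(q[:,0]<b)]; print(nm,np.polyfit(s[:,1],s[:,0],1),len(s))
E
```

```text
rect ((520.2788696289062, 70.17652893066406), (552.0983276367188, 191.218994140625), 89.05133056640625)
[[ 420. -204.]
 [ 611. -207.]
 [ 620.  345.]
 [ 429.  348.]]
lip [ 0.51513911 -0.17855145  0.12039239] ((515.8880615234375, -178.8330078125), (6.056859970092773, 107.59685516357422), 89.225830078125) 162
lipdir [-0.99992763  0.01203087]
back [0.0182129  0.60557652] 825
front [0.01448244 0.43237677] 834
```

Request:
move_arm:
  increments: "25 -33 0 0 0 -4 255; 25 -33 0 0 0 -4 255; 25 -33 0 0 0 -4 255; 25 -33 0 0 0 -4 255; 25 -33 0 0 0 -4 255; 25 -33 0 0 0 -4 255; 25 -33 0 0 0 -4 255; 25 -33 0 0 0 -4 255"
  grip_force: 20

```text
time: 1.57
position: [0.448, 0.3355, 0.223]
tool_rot: [1.439, 2.792, 0.001]
ft_force: [0.7, -0.2, 0.4]
grip_width: 0.476
grip_force: 0.0
```

Request:
move_arm:
  increments: "8 -40 0 0 0 -4.5 255; 8 -40 0 0 0 -4.5 255; 8 -40 0 0 0 -4.5 255; 8 -40 0 0 0 -4.5 255; 8 -40 0 0 0 -4.5 255; 8 -40 0 0 0 -4.5 255; 8 -40 0 0 0 -4.5 255; 8 -40 0 0 0 -4.5 255"

```text
time: 2.23
position: [0.5111, 0.0153, 0.223]
tool_rot: [2.232, 2.211, 0.002]
ft_force: [-0.1, 0.2, 0.1]
grip_width: 0.008
grip_force: 0.0
```

Request:
move_arm:
  increments: "1 -39 0 0 0 0 255; 1 -39 0 0 0 0 255; 1 -39 0 0 0 0 255; 0 -39 0 0 0 0 255; 0 -39 0 0 0 0 255; 0 -33 0 0 0 0 255; 0 0 -40 0 0 0 255; 0 0 -40 0 0 0 255"

```text
time: 2.9
position: [0.5156, -0.2149, 0.1444]
tool_rot: [2.229, 2.204, 0.005]
ft_force: [0.7, 1.2, -1.5]
grip_width: 0.008
grip_force: 0.0
```

```bash
python3 - <<'E'
from h import *
p=ctrl.get_image("scene"); cv2.imwrite("pics/s1.png",cv2.resize(p["frame"][120:312,80:336,::-1],None,fx=3,fy=3))
s=ctrl.get_state(); print(s["position"],s["ft_force"])
E
```

```text
[ 0.50952975 -0.21051942  0.13453037] [-3.32352516  2.92914432 -5.0003356 ]
```

View pics/s1.png

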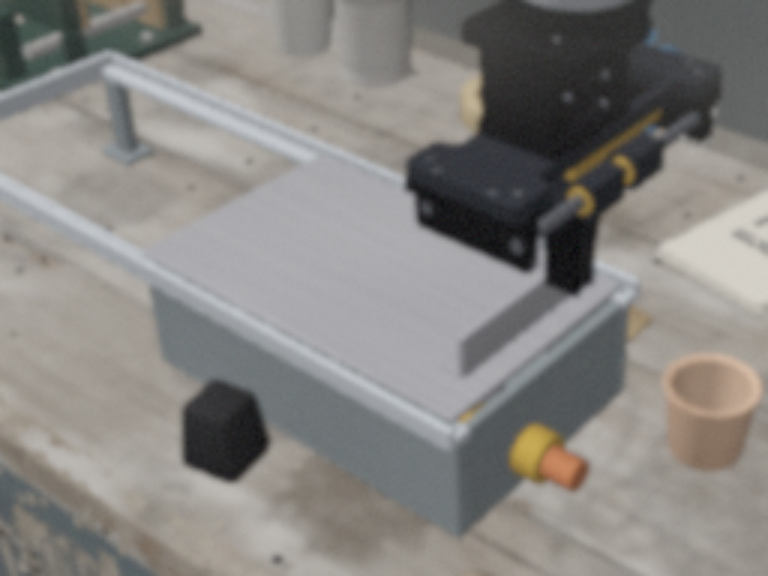

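The fingers are just right of the lip (crop (570,280)), above the cover's right-hand strip. I'll let the arm settle, then lower it.

Request:
move_arm:
  increments: "0 0 0 0 0 0 255; 0 0 0 0 0 0 255; 0 0 -10 0 0 0 255; 0 0 -10 0 0 0 255; 0 0 -10 0 0 0 255; 0 0 -10 0 0 0 255; 0 0 0 0 0 0 255; 0 0 0 0 0 0 255"

```text
time: 3.62
position: [0.5135, -0.2105, 0.1019]
tool_rot: [-2.227, -2.214, 0.002]
ft_force: [-0.3, 0.2, 0.7]
grip_width: 0.009
grip_force: 0.0
```

Request:
move_arm:
  increments: "0 10 0 0 0 0 255; 0 10 0 0 0 0 255; 0 12 0 0 0 0 255; 0 15 0 0 0 0 255; 0 18 0 0 0 0 255; 1 18 0 0 0 0 255; 0 18 0 0 0 0 255; 1 18 0 0 0 0 255"

```text
time: 4.28
position: [0.5158, -0.0916, 0.1032]
tool_rot: [2.227, 2.214, -0.001]
ft_force: [-1.7, -3.9, 0.9]
grip_width: 0.006
grip_force: 1.9
```

Request:
move_arm:
  increments: "0 18 0 0 0 0 255; 0 18 0 0 0 0 255; 1 18 0 0 0 0 255; 0 18 0 0 0 0 255; 1 18 0 0 0 0 255; 0 15 0 0 0 0 255; 0 8 0 0 0 0 255; 0 0 0 0 0 0 255"

```text
time: 4.95
position: [0.518, 0.0241, 0.103]
tool_rot: [-2.223, -2.219, -0.002]
ft_force: [0.4, -0.1, -0.2]
grip_width: 0.006
grip_force: 0.0
```

Request:
move_arm:
  increments: "0 6 0 0 0 0 255; 0 6 0 0 0 0 255; 0 6 0 0 0 0 255; 0 5 0 0 0 0 255; 0 4 0 0 0 0 255; 0 4 0 0 0 0 255; 0 3 0 0 0 0 255; 0 0 0 0 0 0 255"

```text
time: 5.62
position: [0.5183, 0.0563, 0.1026]
tool_rot: [2.227, 2.216, 0.001]
ft_force: [0.5, -0.8, -0.3]
grip_width: 0.003
grip_force: 0.2
```

Request:
move_arm:
  increments: "0 3 0 0 0 0 255; 0 3 0 0 0 0 255; 0 3 0 0 0 0 255; 0 2 0 0 0 0 255; 0 1 0 0 0 0 255; 0 1 0 0 0 0 255; 0 0 0 0 0 0 255; 0 0 0 0 0 0 255"

```text
time: 6.28
position: [0.5182, 0.0629, 0.1026]
tool_rot: [2.229, 2.208, -0.008]
ft_force: [0.9, -12.9, 3.6]
grip_width: 0.006
grip_force: 6.4
```

Request:
move_arm:
  increments: "0 -5 0 0 0 0 255; 0 -8 0 0 0 0 255; 0 0 20 0 0 0 255; 0 0 40 0 0 0 255; 0 0 40 0 0 0 255; 0 40 0 0 0 0 255; 0 40 0 0 0 0 255; 0 40 0 0 0 0 255"

```text
time: 6.95
position: [0.5177, 0.1776, 0.2036]
tool_rot: [-2.227, -2.213, -0.004]
ft_force: [0.7, -0.1, -0.3]
grip_width: 0.005
grip_force: 0.0
```

Request:
move_arm:
  increments: "0 40 0 0 0 0 255; 0 40 0 0 0 0 255; 0 40 0 0 0 0 255; 0 0 0 0 0 0 255; 0 0 0 0 0 0 255; 0 0 0 0 0 0 255; 0 0 0 0 0 0 255; 0 0 0 0 0 0 255"

```text
time: 7.62
position: [0.5183, 0.2937, 0.2027]
tool_rot: [-2.23, -2.212, 0.0]
ft_force: [0.1, -0.1, 0.7]
grip_width: 0.003
grip_force: 0.0
```

```bash
python3 - <<'E'
from h import *
p=ctrl.get_image("top"); C=cloud(p)
cv2.imwrite("pics/t2.png",cv2.resize(p["frame"][165:285,150:310,::-1],None,fx=5,fy=5,interpolation=cv2.INTER_CUBIC))
for t in ["eye_end","eye_pivot","plain_end","handle_eye","handle_plain","valve_eye"]:
    print(t,[(np.round(r["centre"],3),round(r["score"],2)) for r in ctrl.find_in(t,p)[:3]])
z=C[...,2]; reg=(p["depth"]>0)&(C[...,0]>.43)&(C[...,0]<.61)&(C[...,1]>-.2)&(C[...,1]<.06)
l=reg&(z>.108)&(z<.13); 
m=(reg&(z>.062)&(z<.08)).astype(np.uint8)
n,lab,st,_=cv2.connectedComponentsWithStats(m)
for i in range(1,n):
    if st[i,4]>30:
        q=C[lab==i]; print(i,st[i],q.mean(0).round(4),cv2.minAreaRect(q[:,:2].astype(np.float32)*1000))
l=(p["depth"]>0)&(z>.108)&(z<.13)&(C[...,0]>.45)&(C[...,0]<.58)&(C[...,1]>0.04)&(C[...,1]<.1); print("lip",C[l].mean(0))
s=ctrl.get_state(); print(s["position"],s["ft_force"])
E
```

```text
eye_end [(array([ 0.488, -0.125,  0.077]), 0.68)]
eye_pivot [(array([ 0.492, -0.145,  0.071]), 0.78)]
plain_end [(array([ 0.5  , -0.019,  0.076]), 0.56)]
handle_eye [(array([ 0.493, -0.123,  0.08 ]), 0.96)]
handle_plain [(array([ 0.497, -0.019,  0.07 ]), 0.6)]
valve_eye [(array([ 0.49 , -0.145,  0.08 ]), 0.95)]
18 [265 184  30  20  55] [ 0.5843 -0.182   0.0719] ((587.1669921875, -177.7432098388672), (75.7842025756836, 37.08578109741211), 53.70821762084961)
20 [293 210   3  21  37] [ 0.5095 -0.1968  0.0748] ((512.4539794921875, -197.6682891845703), (4.1024932861328125, 44.342437744140625), 88.89058685302734)
21 [240 223  49  15 459] [ 0.4924 -0.127   0.0744] ((493.7030334472656, -130.77073669433594), (105.55023956298828, 31.27667808532715), 89.89867401123047)
22 [191 225  42  13 316] [ 0.4958 -0.019   0.0743] ((493.7215576171875, -14.395511627197266), (90.43602752685547, 26.339479446411133), 88.01738739013672)
23 [293 232   4  23  42] [ 0.462  -0.1968  0.0779] ((462.99468994140625, -197.3440399169922), (4.9527435302734375, 48.77027893066406), 88.80934143066406)
lip [0.51949704 0.07505175 0.11831726]
[0.51809137 0.29499572 0.20273116] [ 0.0069741  -0.53362024 -0.20715536]
```

View pics/t2.png

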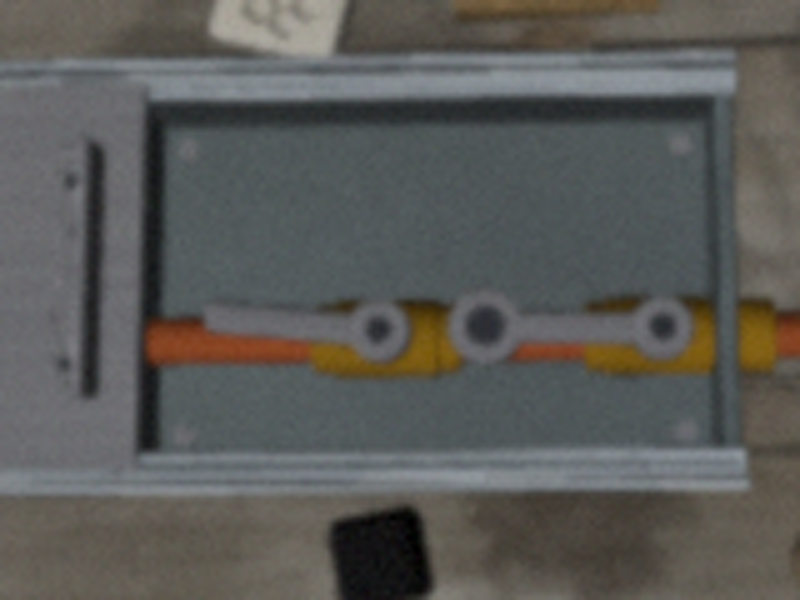

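The cover is open, with the lip now at y≈0.075 (254 mm of travel). The eye handle is the right-hand one: pivot at crop (662,326), eye at (485,325). The plain handle is on the left, from (378,330) to (205,318).

```bash
python3 - <<'E'
from h import *
p=ctrl.get_image("top"); M,t=cam(p)
def at(cu,cv,z):
    r=M@np.array([(150+cu/5-p["cx"])/p["fx"],(165+cv/5-p["cy"])/p["fy"],1]); return t+r*(z-t[2])/r[2]
for n,a in dict(piv=(660,326,.074),eye=(483,325,.074),ppiv=(378,330,.074),pend=(205,318,.074),runner_in=(450,450,.09),backin=(450,98,.09),right_in=(712,300,.084)).items(): print(n,at(*a).round(4))
P=at(660,326,.074)[:2]
for th in range(0,100,10):
    a=np.radians(th); a2=a+.016
    d=np.array([np.sin(a2),np.cos(a2)]);n=np.array([-np.cos(a2),np.sin(a2)])
    print(th,(P+.044*d+.0165*n).round(4))
s=ctrl.get_state();print(s["joint_positions"].round(2),s["position"])
E
```

```text
piv [ 0.491  -0.1705  0.074 ]
eye [ 0.4936 -0.0927  0.074 ]
ppiv [ 0.4927 -0.0463  0.074 ]
pend [0.5001 0.0302 0.074 ]
runner_in [ 0.4391 -0.0781  0.09  ]
backin [ 0.5928 -0.0809  0.09  ]
right_in [ 0.5009 -0.1931  0.084 ]
0 [ 0.4752 -0.1263]
10 [ 0.4832 -0.1242]
20 [ 0.4913 -0.1235]
30 [ 0.4995 -0.1243]
40 [ 0.5074 -0.1265]
50 [ 0.5148 -0.13  ]
60 [ 0.5215 -0.1347]
70 [ 0.5272 -0.1405]
80 [ 0.5319 -0.1473]
90 [ 0.5353 -0.1547]
[-0.85  0.22  0.34  1.63 -0.07  1.3  -0.51] [0.51809938 0.29510377 0.20270546]
```

Request:
move_arm:
  increments: "-4 -30 0 0 0 6.4 255; -4 -30 0 0 0 6.4 255; -4 -30 0 0 0 6.4 255; -4 -30 0 0 0 6.4 255; -4 -30 0 0 0 6.4 255; -4 -30 0 0 0 6.4 255; -4 -30 0 0 0 6.4 255; -4 -30 0 0 0 6.4 255"

```text
time: 8.68
position: [0.4857, 0.0538, 0.2027]
tool_rot: [1.044, 2.963, 0.001]
ft_force: [0.5, 1.4, -0.0]
grip_width: 0.005
grip_force: 0.0
```

Request:
move_arm:
  increments: "-4 -30 0 0 0 6.4 255; -4 -30 0 0 0 6.4 255; -4 -30 0 0 0 6.4 255; -4 -30 0 0 0 6.4 255; -4 -30 0 0 0 6.4 255; -4 -31 0 0 0 6.4 255; 0 0 0 0 0 0 255; 0 0 0 0 0 0 255"

```text
time: 9.35
position: [0.4617, -0.1276, 0.2029]
tool_rot: [0.028, 3.141, 0.001]
ft_force: [0.6, 0.2, 0.3]
grip_width: 0.005
grip_force: 0.0
```

Request:
move_arm:
  increments: "0 0 -30 0 0 0 255; 0 0 -30 0 0 0 255; 0 0 -20 0 0 0 255; 0 0 -15 0 0 0 255; 0 0 0 0 0 0 255; 0 0 0 0 0 0 255; 0 0 0 0 0 0 255; 0 0 0 0 0 0 255"

```text
time: 10.02
position: [0.4632, -0.1254, 0.1089]
tool_rot: [0.019, 3.139, 0.0]
ft_force: [-0.4, 0.6, 0.5]
grip_width: 0.003
grip_force: 0.0
```

```bash
python3 - <<'E'
from h import *
s=ctrl.get_state(); T=R.from_rotvec(s["tool_rot"]).as_matrix(); print(s["position"],T[:,1].round(3),T[:,2].round(3),s["ft_force"],s["joint_positions"].round(2))
p=ctrl.get_image("scene"); cv2.imwrite("pics/s3.png",cv2.resize(p["frame"][140:300,100:300,::-1],None,fx=3.5,fy=3.5))
E
```

```text
[ 0.46323088 -0.12543358  0.10892018] [0.012 1.    0.   ] [ 0.002  0.    -1.   ] [-0.42705289  0.57944511  0.52303732] [-0.46  0.04  0.69  2.02 -0.03  1.08  1.8 ]
```

View pics/s3.png

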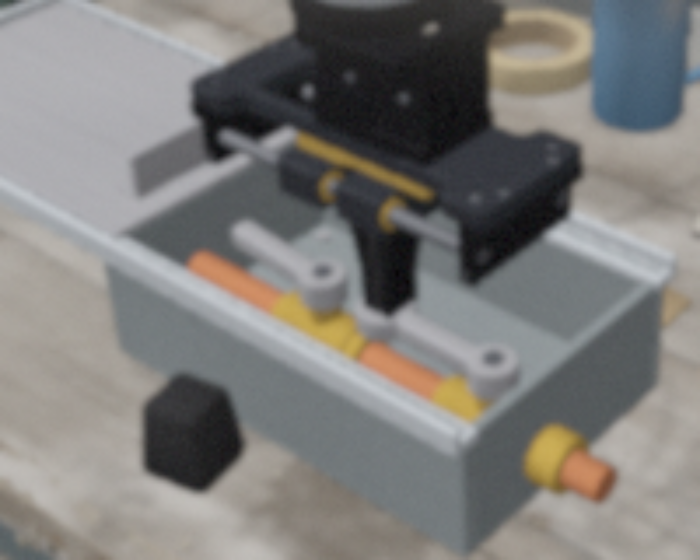

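The finger is at z=0.109 and appears over the eye only by parallax. Projecting the ray through its tip down to bar height lands beside the eye, so the finger really is in front of the bar. Lowering it.

Request:
move_arm:
  increments: "0 0 -10 0 0 0 255; 0 0 -10 0 0 0 255; 0 0 -10 0 0 0 255; 0 0 -10 0 0 0 255; 0 0 -7 0 0 0 255; 0 0 0 0 0 0 255; 0 0 0 0 0 0 255; 0 0 0 0 0 0 255"

```text
time: 10.73
position: [0.4622, -0.1259, 0.0607]
tool_rot: [0.02, 3.141, -0.0]
ft_force: [0.1, 0.0, 0.6]
grip_width: 0.005
grip_force: 0.0
```

Request:
move_arm:
  increments: "6 0 0 0 0 0 255; 7 0 0 0 0 0 255; 4 1 0 0 0 -5 255; 4 1 0 0 0 -5 255; 4 0.5 0 0 0 -5 255; 4 0 0 0 0 -5 255; 4 0 0 0 0 -5 255; 4 -1 0 0 0 -5 255"

```text
time: 11.4
position: [0.4986, -0.1231, 0.0606]
tool_rot: [-0.837, -3.025, -0.002]
ft_force: [-4.4, 3.3, 3.1]
grip_width: 0.003
grip_force: 2.4
```

Request:
move_arm:
  increments: "4 -1 0 0 0 -5 255; 4 -1 0 0 0 -5 255; 4 -1.5 0 0 0 -5 255; 3.5 -2 0 0 0 -5 255; 3.5 -2 0 0 0 -5 255; 3 -2.5 0 0 0 -5 255; 3 -3 0 0 0 -5 255; 3 -3 0 0 0 -5 255"

```text
time: 12.07
position: [0.527, -0.1385, 0.0605]
tool_rot: [-1.82, -2.557, -0.001]
ft_force: [-2.9, 3.2, 2.4]
grip_width: 0.002
grip_force: 2.1
```

Request:
move_arm:
  increments: "2.5 -3.5 0 0 0 -5 255; 2.5 -3.5 0 0 0 -5 255; 2 -3.5 0 0 0 -5 255; 1.5 -4 0 0 0 -4 255; 0 -1 0 0 0 0 255; 0 -1 0 0 0 0 255; 0 0 0 0 0 0 255; 0 0 0 0 0 0 255"

```text
time: 12.73
position: [0.5356, -0.1525, 0.0603]
tool_rot: [-2.209, -2.225, -0.004]
ft_force: [-2.8, 7.5, 2.5]
grip_width: 0.005
grip_force: 3.7
```

Request:
move_arm:
  increments: "0 -1 0 0 0 0 255; 0 -1 0 0 0 0 255; 0 -1 0 0 0 0 255; 0 -1 0 0 0 0 255; 0 0 0 0 0 0 255; 0 0 0 0 0 0 255; 0 0 0 0 0 0 255; 0 0 0 0 0 0 255"

```text
time: 13.4
position: [0.5356, -0.1526, 0.0603]
tool_rot: [-2.204, -2.224, -0.008]
ft_force: [-4.6, 14.8, 7.2]
grip_width: 0.006
grip_force: 7.2
```

At the stop: the force rises without any motion. Backing off to +y, then up and away to check.

Request:
move_arm:
  increments: "0 8 0 0 0 0 255; 0 10 0 0 0 0 255; 0 0 0 0 0 0 255; 0 0 20 0 0 0 255; 0 0 40 0 0 0 255; 0 0 40 0 0 0 255; 0 0 40 0 0 0 255; 0 35 0 0 0 0 255"

```text
time: 14.07
position: [0.5394, -0.1177, 0.2091]
tool_rot: [2.22, 2.203, 0.01]
ft_force: [1.1, -1.9, 0.1]
grip_width: 0.007
grip_force: 0.0
```

Request:
move_arm:
  increments: "0 40 0 0 0 0 255; 0 40 0 0 0 0 255; 0 40 0 0 0 0 255; 0 40 0 0 0 0 255; 0 40 0 0 0 0 255; 0 40 0 0 0 0 255; 0 40 0 0 0 0 255; 0 0 0 0 0 0 255"

```text
time: 14.73
position: [0.5344, 0.1831, 0.2001]
tool_rot: [-2.2, -2.239, -0.004]
ft_force: [-0.3, 1.2, 0.1]
grip_width: 0.006
grip_force: 0.0
```

```bash
python3 - <<'E'
from h import *
p=ctrl.get_image("top"); C=cloud(p); z=C[...,2]
cv2.imwrite("pics/t4.png",cv2.resize(p["frame"][140:300,150:350,::-1],None,fx=4,fy=3.75,interpolation=cv2.INTER_CUBIC))
for t in ["eye_end","plain_end","cup_mid","stopper_mid","wedge_mid","clay_mid","sprig_mid"]:
    print(t,[(np.round(r["centre"],3),round(r["score"],2)) for r in ctrl.find_in(t,p)[:2]])
l=(p["depth"]>0)&(z>.108)&(z<.13)&(C[...,0]>.45)&(C[...,0]<.58)&(C[...,1]>0.04)&(C[...,1]<.1); print("lip",C[l].mean(0))
h=(p["depth"]>0)&(z>.066)&(z<.08)&(C[...,0]>.47)&(C[...,0]<.588)&(C[...,1]>-.19)&(C[...,1]<-.1); q=C[h][:,:2]; q=q[(q[:,0]>.508)&(q[:,0]<.55)]
print(np.polyfit(q[:,0],q[:,1],1),len(q)); s=ctrl.get_state(); print(s["position"],s["ft_force"])
E
```

```text
eye_end [(array([ 0.537, -0.168,  0.076]), 0.86), (array([0.522, 0.051, 0.086]), 0.66)]
plain_end [(array([ 0.496, -0.023,  0.076]), 0.77)]
cup_mid [(array([ 0.595, -0.279,  0.029]), 0.76)]
stopper_mid [(array([ 0.394, -0.04 ,  0.048]), 0.93), (array([0.515, 0.142, 0.092]), 0.69)]
wedge_mid [(array([ 0.662, -0.124,  0.013]), 0.87)]
clay_mid [(array([ 0.381, -0.263,  0.026]), 0.74), (array([ 0.493, -0.02 ,  0.071]), 0.63)]
sprig_mid [(array([0.658, 0.007, 0.023]), 0.89), (array([ 0.501, -0.168,  0.076]), 0.3)]
lip [0.51887237 0.07500946 0.11852772]
[-0.04097395 -0.14921691] 112
[0.5359655  0.17063891 0.20081365] [-0.67329251  0.00572172 -0.44998675]
```

View pics/t4.png

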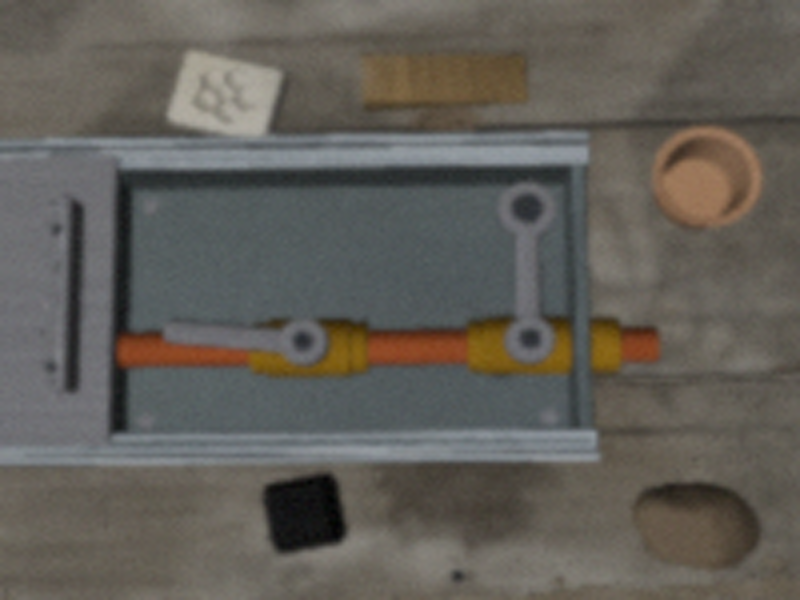

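The picture shows the eye handle straight across the pipe (eye at (525,208), pivot at (530,340)), parallel to the end wall. The cover is open, and the plain handle and the loose things are unmoved. Handing in.

Request:
move_arm:
  increments: "0 0 0 0 0 0 255; 0 0 0 0 0 0 255; 0 0 0 0 0 0 255; 0 0 0 0 0 0 255; 0 0 0 0 0 0 255; 0 0 0 0 0 0 255; 0 0 0 0 0 0 255; 0 0 0 0 0 0 255"

```text
time: 15.8
position: [0.5355, 0.1723, 0.2006]
tool_rot: [2.216, 2.227, 0.0]
ft_force: [0.3, 0.4, 1.5]
grip_width: 0.001
grip_force: 0.0
```

```bash
python3 -c "
from bench import ctrl
print(ctrl.close_job())"
```

```text
the job is handed in; nothing more can be done
None
```

I pushed the cover left to its stop and the eye handle shut to its stop, left the plain handle and the loose things where they were, and handed the job in at about 16 s; no verdict came back.

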